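Fit a stub shaft into a cocked flange bearing

TASK

The inner ring of the green flange bearing has cocked over in its housing. Take the bright steel shaft with the square head out of the wooden rack, tip it over to follow the leaning ring so that its end starts well into the bore, bring shaft and ring upright together, then slide the shaft down until its collar rests on the ring, and let go. Be gentle: do not force, jam or drop it, and leave the other things on the bench where they are.

Things in the scene. Friction and masses are not known exactly. Their poses are not given: they have to be found in the camera images.
- shaft: the shaft to fit: bright steel, about 0.45 kg, standing upright and loose in one of the rack's three holes (which one changes). Origin at the centre of its lower end, z up the shaft, x and y square to the head's flats. From the origin up: round journal 25 mm across, 56 mm long, with a 1 mm chamfer at the end; then collar; then head
- shaft_head (a point): middle of the shaft's square head, 83 mm above the shaft's lower end. Head 22 x 22 mm, 42 mm tall (62 to 104 mm up), to hold it by. Below it the round collar, 32 mm across and 6 mm thick; the collar's underside (56 mm up) is what rests on the ring. Gripped hard, the shaft still gives a little in the fingers under load
- bearing: the flange bearing bolted to its machine plate, fixed: grey plate 130 x 180 x 10 mm on two timbers (plate top 55 mm above the bench), on it a green cast housing: 95 mm square flange, four bolts, round boss 67 mm across, top 83 mm above the bench. Origin on the bench under the middle of the bore, z up. All oiled: friction on the shaft about 0.2
- bearing_center (a point): centre about which the inner ring swivels, 73 mm above the bench on the housing's axis, axes as the bearing's. Inner ring: bright steel sleeve, 34 mm outside, bore 26 mm, 20 mm above to 14 mm below this centre along its own axis. At the start that axis leans 0.14 to 0.20 rad from vertical, in any direction; the lean is not in the state: see it (askew end face) or feel it
- bearing_seat (a point): where the middle of the ring's upper face, and with the shaft home the collar's underside, will be once the ring is upright: 20 mm above bearing_center. The ring swivels under about 0.4 N m and stays where it is put. It bruises: touch its rim with well under 25 N before the shaft has entered, and push and lever with under 20 N of the hand afterwards
- plate_hole (a point): middle of the upper edge of the round 28 mm hole in the grey plate, 18 mm below bearing_center on the housing's axis, 10 mm deep and open below. The shaft passes through it only when nearly upright. With the shaft home its lower end is 36 mm below bearing_center (37 mm above the bench)
- rack: wooden rack, 75 x 260 x 40 mm, three round holes 32 mm across and 28 mm deep (floors 12 mm above the bench), 85 mm apart along its long (y) axis, the middle one in its middle; fixed. Origin under its centre
- thick_shaft: another shaft in the rack: dark steel, round head, journal 30 mm across and 50 mm long; too thick for the bearing. Origin at the centre of its lower end, z up; not to be disturbed
- thin_shaft: another shaft in the rack: brass, round head, journal 18 mm across and 60 mm long; too thin. Origin at the centre of its lower end, z up; not to be disturbed
- tea_glass: glass tea mug, 72 mm across, 85 mm tall, origin at the centre of its foot; not to be disturbed
- card_terminal: dark blue card payment terminal lying flat, 150 x 78 x 28 mm, origin under its centre; not to be disturbed
- grease_tin: red tin of grease, 64 mm across, 75 mm tall, origin at the centre of its foot; not to be disturbed
- spanner: steel spanner lying flat, 200 mm long, origin under its middle; not to be disturbed
- mallet: hammer with a wooden handle, lying, 260 mm long, origin under its middle; not to be disturbed
- bolt_tray: yellow plastic tray with bolts, 100 x 140 x 30 mm, origin under its centre; not to be disturbed
Things that resemble listed ones, but are neither listed nor needed, are in the scene too. What is shaped like the shaft but purple is not meant.

How it is judged (in metres and radians):
On the way:
1. the shaft's end has gone well into the bore while the shaft leans over with the cocked ring (horizontal distance between shaft and bearing below 0.009 m and z of shaft in the frame of bearing below 0.08 m and angle between shaft's own z axis and vertical above 0.08 rad), for 0.1 s.
At the end, for the whole second after the job is handed in: the shaft stands in the bearing at rest and let go, its collar down on the ring within 2 mm, its lower end within 4 mm of the housing's axis and its axis within 0.06 rad of upright (horizontal distance between shaft and bearing below 0.004 m and z of shaft in the frame of bearing between 0.033 and 0.039 m and angle between the z axis of shaft and the z axis of bearing, either way round below 0.06 rad and linear speed of shaft below 0.02 m/s); the robot touches nothing.
It fails at once if the shaft is pressed on the bearing with over 28 N before its end has entered the bore (6 mm deep) (contact force between shaft and bearing above 28 N and z of shaft in the frame of bearing above 0.086 m).
It fails at once if the shaft is forced, jammed or dropped in the bearing (contact forces together over 60 N) (contact force between shaft and bearing above 60 N).
It fails at once if another thing on the bench is moved by over 30 mm (distance of any of thick_shaft, thin_shaft, tea_glass, card_terminal, grease_tin, spanner, mallet, bolt_tray from where it was at the start of the episode above 0.03 m).
It also fails if it takes over 58 s, if anything falls off the work surface, if the arm or the gripper's body presses on something with over 40 N, if the wrist force passes 120 N, or if a joint passes its speed limit or range.

ROBOT

A 6-joint arm with a two-finger parallel gripper is mounted at the origin on the work surface. World frame = base frame: x ahead of the robot, y to its left, z up, the work surface at z = 0. Lengths are in mm, angles in rad, forces in N, time in s.
With the tool pointing down it reaches from about 275 to 825 mm from the base axis. Payload 5.2 kg.
Tool frame: the origin (TCP) lies at the very end of the fingers, on their centre line; the grasp point (between the pads) lies 19 mm behind it; z points along the fingers, y is the line along which they close (so a half turn about z gives the same grasp; the last joint's range is limited). The gripper opens to 93 mm and grips with 3 to 60 N. Pads are 15 mm wide; open, the fingers measure 128 mm over their backs; the gripper's body (75 mm by 188 mm) begins 65 mm behind the grasp point.
Start: joints at [-1.344, 0.259, 1.535, -0, 1.348, -0.203], TCP at [229.199, -499.973, 218.653] pointing down, gripper open.
Joint ranges: [-3.14, 3.14], [-0.91, 2.08], [0.19, 2.58], [-1.22, 4.36], [0.22, 2.71], [-3.12, 3.12]. Speed limits (rad/s): [2.57, 2.57, 3.14, 3.14, 3.14, 3.14].

INTERFACE

Orientations are given as [roll, pitch, yaw] about the fixed x, y, z axes, in that order (R = Rz(yaw) Ry(pitch) Rx(roll)).
In Python, from bench import robot gives the robot as it stands. The module is installed in compiled form; this text tells all that it offers. Calls block until the motion is done:
- robot.move_ptp(position, orientation): joint-space move of the TCP to a pose.
- robot.move_linear(position, ori=None, speed=150, f_stop=None): straight line of the TCP; ori=None keeps the orientation; speed is the mean speed in mm/s. With f_stop (N) it stops when the force on the tool has changed by that much, and returns True; else False.
- robot.move_j(angles): joint-space move.
- robot.move_gripper(opening): opening from 0.0 (shut) to 1.0 (fully open); the grip force is fixed at half the most; returns when the fingers have stopped.
- robot.sleep(seconds).
- robot.inverse_kinematics(position, orientation): joint angles nearest the present ones, or None.
- robot.get_image(name): name is "scene" or "top"; returns a dict with "img" (420x560x3 uint8, blue, green, red), "fovy" (degrees; the focal length in pixels is half the picture's height over the tangent of half this angle, whatever the lens; pixels are square), "cx", "cy" (the principal point, pixels), "eye" and "orientation" of the camera in the world. Camera axes: x right, y down, z forward; pixel columns grow to the right and rows downward; lengths in mm; the calibration is good to about 2 mm. A picture is of the moment at which its call begins. There is no depth.
A pose or a line that the arm cannot do raises robot.MotionError and nothing moves.
- robot.hand_in(): hands the job in; it is judged then, once.
Readings, each from a call of its own:
- robot.current_t(): time.
- robot.current_qpos(): joint angles.
- robot.current_joint_vel(): joint speeds.
- robot.current_joint_efforts(): joint torques, N m.
- robot.current_tcp_pos(): TCP position.
- robot.current_eef_rot(): TCP orientation.
- robot.current_contact_force(): force on the tool from outside, world axes, zero at the start.
- robot.current_ft_torque(): the same for the moment, N m.
- robot.current_gripper_width(): opening from 0.0 (shut) to 1.0 (fully open).
- robot.current_finger_force(): force on a finger pad.
Only numpy, scipy, OpenCV 4.12 (cv2) and the standard library are available. Lean on these libraries where they do the work, as an engineer would, in place of code of your own. Each camera call takes 0.05 s, during which the arm holds its last target. There are 200 camera calls.

## Working session

There is one attempt and no reset: what is moved stays moved. The work goes in short steps, each a Python script; the robot and the scene stay as the last script left them, time stands still between calls to the robot, and variables do not carry over. Pictures are saved under pics/ and viewed, at most 10 in all, crops included, and the job is handed in when it is done.

```bash
mkdir -p pics
cat > h.py <<'E'
import numpy as np, cv2, json
from scipy.spatial.transform import Rotation as R
from bench import robot
def cam(n, save=None):
    d=robot.get_image(n)
    if save: cv2.imwrite(save,d['img']); 
    return d
def K(d):
    f=210/np.tan(np.radians(d['fovy'])/2); return f,d['cx'],d['cy']
def Rc(d):
    o=np.array(d['orientation'],float)
    return o if o.shape==(3,3) else R.from_euler('xyz',o).as_matrix()
def ray(d,u,v):
    f,cx,cy=K(d); r=Rc(d)@np.array([(u-cx)/f,(v-cy)/f,1]); return np.array(d['eye'],float),r/np.linalg.norm(r)
def onz(d,u,v,z):
    e,r=ray(d,u,v); return e+r*(z-e[2])/r[2]
def proj(d,p):
    f,cx,cy=K(d); q=Rc(d).T@(np.array(p,float)-np.array(d['eye'],float)); return np.array([f*q[0]/q[2]+cx,f*q[1]/q[2]+cy])
E
python3 - <<'E'
from h import *
for n in('scene','top'):
    d=cam(n,f'pics/{n}0.png'); print(n,d['fovy'],d['cx'],d['cy'],d['eye'],d['orientation'])
print(robot.current_t(),robot.current_eef_rot(),robot.current_gripper_width())
E
```

```text
scene 43.75683716269482 272.18378480851743 209.0610893265839 [1177.19289811  999.50276672  792.10378159] [-2.10530945 -0.00270532  2.5754154 ]
top 43.564226692717526 289.6116811259757 216.02576660382022 [ 201.83051445   33.53533812 1803.68153973] [-2.94759971 -0.01202024 -1.57821345]
0.1 [-3.13996410e+00 -3.17065155e-04  4.29794722e-01] 0.9974620918763714
```

View pics/scene0.png

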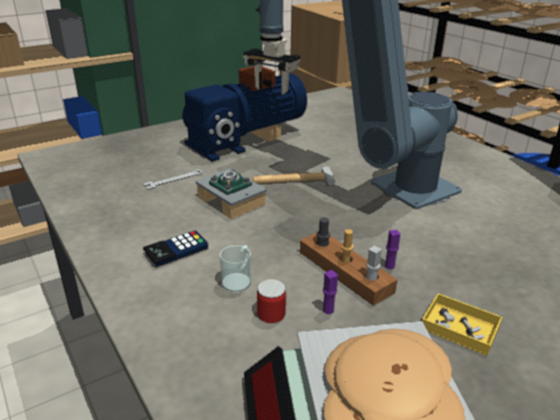

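View pics/top0.png

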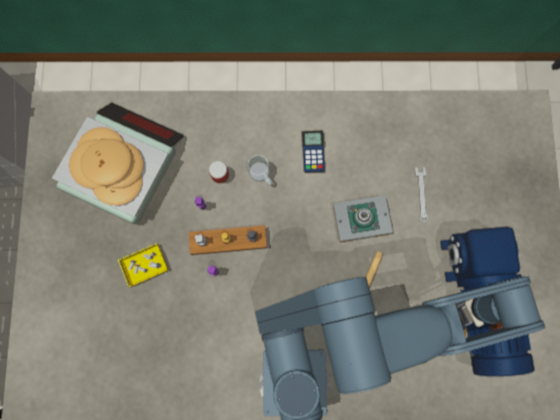

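Both views show the candidates. The bright square-headed shaft is at scene (374,262) and top (200,240). The others are the dark shaft at scene (323,232), the brass one at (348,245), and purple decoys at (392,248) and (330,292). By the description I choose the grey one at (374,262). The bearing is at scene (231,182) and top (364,216). Next I'll take one close crop of both to check the choice.

Run:
```python
from h import *
S={n:[cam(n) for _ in range(8)] for n in('scene','top')}
out=[]
for n,boxes in (('scene',[(300,205,100,100),(185,155,90,67)]),('top',[(180,205,90,67),(327,185,75,56)])):
    im=np.mean([d['img'].astype(float) for d in S[n]],0)
    np.save(f'{n}_avg.npy',im)
    d=S[n][0]; np.savez(f'{n}_cam.npz',**{k:d[k] for k in('fovy','cx','cy','eye','orientation')})
    out.append(np.hstack([cv2.resize(im[y:y+h,x:x+w].astype(np.uint8),(400,300),interpolation=cv2.INTER_CUBIC) for x,y,w,h in boxes]))
cv2.imwrite('pics/crops.png',np.vstack(out))
d=S['top'][0]
for nm,p,z in(('shaft head top',(200,239),116),('brass',(226,238),110),('dark',(252,236),110),('ring',(364,216),93)): print(nm,onz(d,*p,z).round(1))
# plate corners etc
s=S['scene'][0]; print('scene head',onz(s,374,262,95),'ring',onz(s,231,178,93))
```

```text
shaft head top [458.9 301.6 116. ]
brass [462.6 218.2 110. ]
dark [468.8 133.7 110. ]
ring [ 536.6 -236.8   93. ]
scene head [475.88053736 324.13602815  95.        ] ring [ 548.40714978 -210.11087338   93.        ]
```

View pics/crops.png

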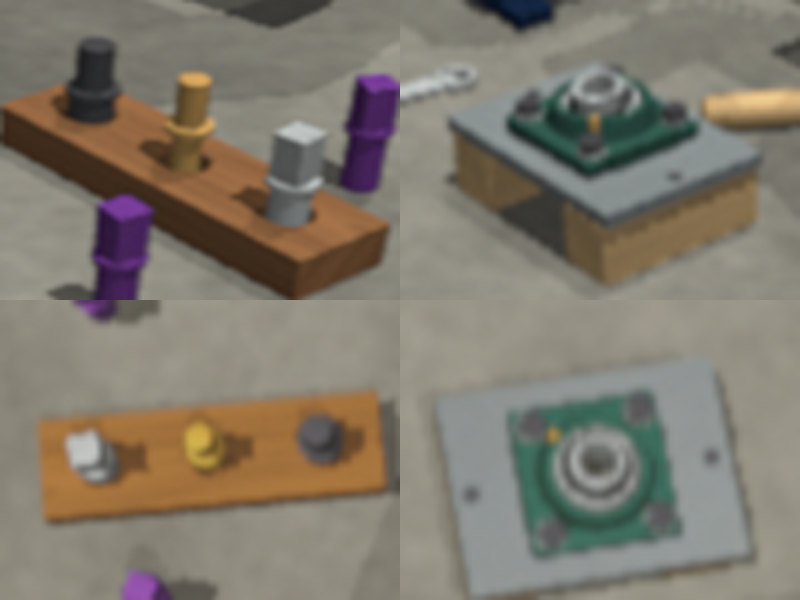

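The crop confirms the choice: bright steel, square head, in the rack's +y end hole. The ring's bore looks shifted in the top crop at about (600,460). Next I'll measure.

```bash
cat >> h.py <<'E'
def saved(n):
    d=dict(np.load(f'{n}_cam.npz')); d['img']=np.load(f'{n}_avg.npy'); return d
def up(im,x,y,w,h,k=8):
    return cv2.resize(im[y:y+h,x:x+w].astype(np.float32),None,fx=k,fy=k,interpolation=cv2.INTER_CUBIC)
def pix(x,y,p,k=8): # upsampled pt -> full pixel
    return np.array([x+(p[0]+.5)/k-.5, y+(p[1]+.5)/k-.5])
def big(m):
    c,_=cv2.findContours(m.astype(np.uint8),cv2.RETR_EXTERNAL,cv2.CHAIN_APPROX_NONE); return max(c,key=cv2.contourArea)
E
python3 - <<'E'
from h import *
vis=[]
for n,B in(('top',dict(plate=(325,185,78,62),rack=(180,218,95,42),head=(190,228,26,26))),('scene',dict(plate=(188,160,86,60),rack=(292,225,108,80),head=(358,238,32,50)))):
    d=saved(n)
    for k,(x,y,w,h) in B.items():
        u=up(d['img'],x,y,w,h); hsv=cv2.cvtColor(np.clip(u,0,255).astype(np.uint8),cv2.COLOR_BGR2HSV); H,S,V=cv2.split(hsv)
        b,g,r=cv2.split(u)
        if k=='plate': m=((b-r>-2)&(V>60)) if n=='top' else ((b-r>-2)&(V>105))
        if k=='rack': m=(r-b>45)
        if k=='head': m=(V>195)&(S<30) if n=='top' else (V>100)&(S<40)
        m=cv2.morphologyEx(m.astype(np.uint8),cv2.MORPH_OPEN,np.ones((5,5)))
        if k=='plate': m=cv2.morphologyEx(m,cv2.MORPH_CLOSE,np.ones((25,25)))
        c=big(m); q=cv2.approxPolyDP(cv2.convexHull(c),14 if k!='head' else 8,True)[:,0]
        z={'plate':55,'rack':40,'head':116}[k]
        P=[onz(d,*pix(x,y,p),z)[:2].round(1).tolist() for p in q]
        print(n,k,cv2.contourArea(c)/64,[pix(x,y,p).round(1).tolist() for p in q],P)
        rr=cv2.minAreaRect(c); W=np.array([onz(d,*pix(x,y,p),z)[:2] for p in cv2.boxPoints(rr)]); e=W[1]-W[0];e2=W[2]-W[1]
        print('   rect ctr',W.mean(0).round(1),'sides',np.linalg.norm(e).round(1),np.linalg.norm(e2).round(1),'ang',np.degrees(np.arctan2(e[1],e[0])).round(1))
        v=np.clip(u,0,255).astype(np.uint8).copy(); cv2.drawContours(v,[c],-1,(0,0,255),1); vis.append(cv2.resize(v,(266,266)))
# ring
for n,(x,y,w,h) in(('top',(349,203,28,28)),('scene',(214,162,34,30))):
    u=up(saved(n)['img'],x,y,w,h); v=np.clip(u,0,255).astype(np.uint8); vis.append(cv2.resize(v,(400,300)))
cv2.imwrite('pics/m1.png',np.vstack([np.hstack(vis[:3]),np.hstack(vis[3:6])])); cv2.imwrite('pics/ring1.png',np.hstack(vis[6:]))
E
```

```text
top plate 1960.5390625 [[384.4, 196.1], [391.6, 232.1], [340.2, 239.6], [334.3, 203.2]] [[613.3, -315.3], [488.3, -334.2], [463.7, -159.7], [589.1, -142.9]]
   rect ctr [ 538.3 -238.5] sides 183.9 131.9 ang -80.6
top rack 1770.84375 [[264.4, 225.4], [265.1, 247.3], [189.1, 252.9], [188.7, 231.2]] [[515.9, 95.8], [440.9, 93.5], [423.3, 349.2], [497.5, 352.6]]
   rect ctr [469.2 222.4] sides 264.4 80.0 ang -85.0
top head 3.4296875 [[199.9, 237.9], [199.7, 239.8], [197.2, 239.8]] [[462.4, 301.9], [456.3, 302.5], [456.3, 310.6]]
   rect ctr [459.1 306.2] sides 8.9 6.5 ang -90.3
scene plate 718.203125 [[195.8, 180.8], [229.3, 168.3], [265.7, 189.2], [230.9, 202.8]] [[613.8, -316.3], [486.5, -338.0], [462.0, -157.8], [587.6, -141.5]]
   rect ctr [ 537.2 -244.4] sides 190.9 292.6 ang -129.9
scene rack 1999.6484375 [[300.4, 239.3], [314.2, 232.8], [351.1, 229.1], [396.6, 278.8], [393.1, 291.8], [373.6, 303.2]] [[514.4, 96.0], [466.3, 90.3], [372.7, 127.8], [420.6, 347.7], [460.1, 377.6], [522.8, 383.2]]
   rect ctr [449.2 215. ] sides 182.5 346.7 ang -149.9
scene head 612.703125 [[387.3, 237.6], [389.4, 272.7], [371.3, 268.9], [366.9, 266.6], [357.6, 252.6], [357.6, 237.6]] [[406.1, 289.1], [495.1, 390.3], [518.6, 360.1], [520.9, 348.8], [504.1, 298.4], [464.8, 252.2]]
   rect ctr [478.4 322.2] sides 74.2 135.6 ang 147.8
```

View pics/m1.png

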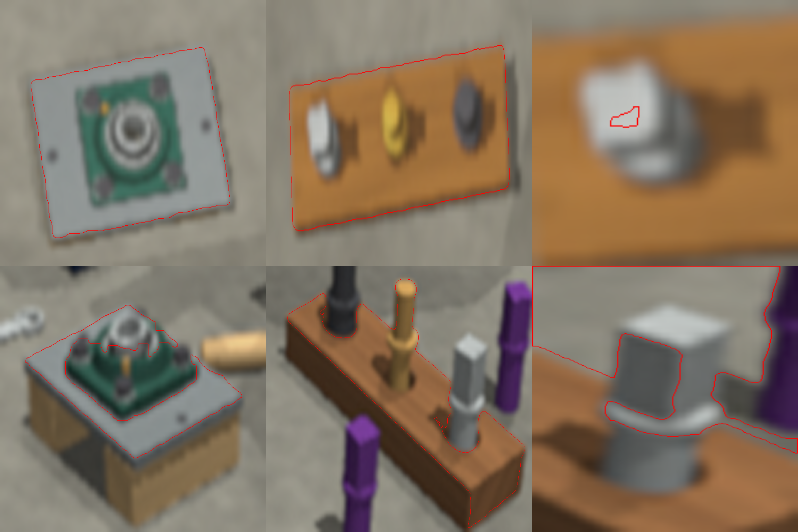

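View pics/ring1.png

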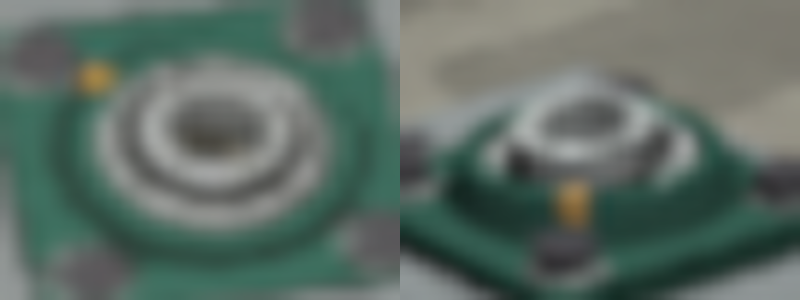

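The plate corners agree across the two views to about 1 mm, giving a bearing axis near (538,-238.2) with 8° yaw. The rack's +y hole is near (463.5,307.6). Next come the ring's bore rim and the head yaw.

Run:
```python
from h import *
C=np.array([538.0,-238.2])
cs=[];rs=[]
for n,(x,y,w,h),seed in(('top',(349,203,28,28),(213,128)),('scene',(214,162,34,30),(180,120))):
    d=saved(n); u=up(d['img'],x,y,w,h); g=cv2.cvtColor(np.clip(u,0,255).astype(np.uint8),cv2.COLOR_BGR2GRAY)
    s=(int(seed[0]/400*w*8),int(seed[1]/300*h*8))
    # radial edges from seed: bore rim = half rise to first bright ridge; outer edge = half fall
    pin,pout=[],[]
    for a in np.radians(np.arange(0,360,5)):
        t=np.arange(0,75); X=s[0]+t*np.cos(a);Y=s[1]+t*np.sin(a)
        ok=(X>=0)&(X<g.shape[1]-1)&(Y>=0)&(Y<g.shape[0]-1); v=cv2.remap(g,X[ok].astype(np.float32)[None],Y[ok].astype(np.float32)[None],1)[0].astype(float)
        k=5+np.argmax(v[5:60 if n=='top' else 50]>np.percentile(v[5:60],85)); 
        while k+1<len(v) and v[k+1]>=v[k]: k+=1
        lo=v[:k].min(); i=k
        while i>0 and v[i]>(lo+v[k])/2: i-=1
        pin.append((X[i],Y[i]))
    pin=np.array(pin,np.float32)
    e=cv2.fitEllipse(pin); c=pix(x,y,e[0]); p=onz(d,*c,92.7); 
    print(n,'bore ellipse px',c.round(2),'axes',np.array(e[1])/8,'@z92.7',p.round(1),'off',(p[:2]-C).round(1),'seat proj',proj(d,[*C,93]).round(2))
    P=np.array([onz(d,*pix(x,y,q),92.7)[:2] for q in pin]); print('   radius med',np.median(np.linalg.norm(P-P.mean(0),axis=1)).round(1),'ctr',P.mean(0).round(1))
    vis=cv2.cvtColor(g,cv2.COLOR_GRAY2BGR); cv2.ellipse(vis,e,(0,0,255),1); q=proj(d,[*C,93]); cv2.drawMarker(vis,(int((q[0]-x+.5)*8),int((q[1]-y+.5)*8)),(0,255,0),0,8)
    cs.append(cv2.resize(vis,(400,400)))
cv2.imwrite('pics/ring2.png',np.hstack(cs))
d=saved('scene'); q=[(374.4,245.3),(382.8,249.1),(375.8,253.8),(368.6,250.4)]
P=np.array([onz(d,*p,116)[:2] for p in q]); print('head',P.round(1).tolist(),P.mean(0)); 
for i in range(4): e=P[(i+1)%4]-P[i]; print(np.linalg.norm(e).round(1),np.degrees(np.arctan2(e[1],e[0])).round(1)%90)
```

```text
top bore ellipse px [363.62 214.55] axes [5.18994713 6.4516778 ] @z92.7 [ 541.6 -235.7   92.7] off [3.6 2.5] seat proj [364.42 215.59]
   radius med 9.7 ctr [ 541.8 -235.4]
scene bore ellipse px [229.3  173.51] axes [3.55106616 7.0551796 ] @z92.7 [ 538.5 -238.9   92.7] off [ 0.5 -0.7] seat proj [229.55 173.47]
   radius med 11.4 ctr [ 539.4 -239.2]
head [[453.1, 296.9], [447.3, 318.3], [472.9, 323.6], [477.7, 305.1]] [462.73514773 311.00324162]
22.2 15.200000000000003
26.2 11.6
19.1 14.5
26.0 18.400000000000006
```

View pics/ring2.png

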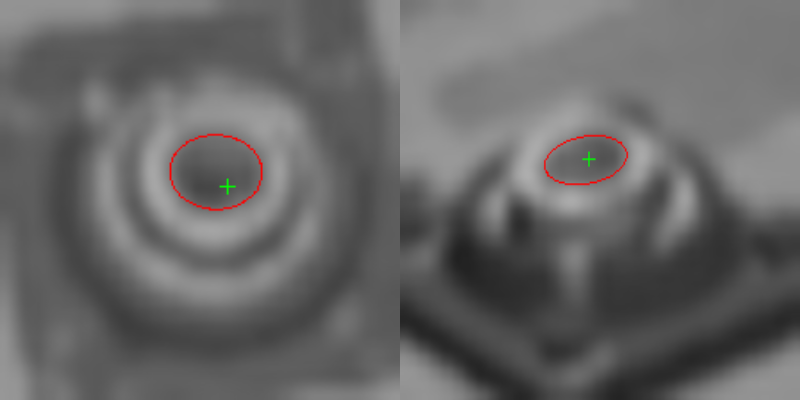

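Reading the ring: in the top view its face is shifted toward +x and +y, at px (363.6,214.5) against an upright (364.4,215.6). In the scene view it's shifted slightly left with a fat ellipse. I estimate a lean toward azimuth ~38°, about 0.17 rad, and will refine it by looking and feeling. For the grasp, I'll squeeze from two perpendicular directions so the shaft is centred on the TCP.

```bash
cat >> h.py <<'E'
CC=np.array([538.0,-238.2,73.0]); G=66.0  # TCP height up the shaft
def pose(B,th,ph,yaw):
    """TCP pose with shaft bottom B, leaning th toward azimuth ph"""
    Rl=R.from_rotvec(th*np.array([-np.sin(ph),np.cos(ph),0])); a=Rl.apply([0,0,1])
    return (np.array(B)+a*G), (Rl*R.from_euler('xyz',[np.pi,0,yaw])).as_euler('xyz'), a
def ft(): return np.round(robot.current_contact_force(),1), np.round(robot.current_ft_torque(),2)
E
python3 - <<'E'
from h import *
S=np.array([462,307.5]); y1=np.radians(-73); y2=np.radians(17)
dn=lambda y:[np.pi,0,y]
for y in(y1,y1+np.pi,y2,y2-np.pi): print('ik',round(y,2),robot.inverse_kinematics([*S,78],dn(y)))
for y in np.radians([-52,128,38,-142]):
    p,o,a=pose(CC+[3.,2,30],.17,.66,y); q=robot.inverse_kinematics(p,o); print('ik bearing',y,q)
E
```

```text
ik -1.27 [ 3.86254649e-01  4.00161770e-01  1.70591715e+00 -4.44089210e-16
  1.03551374e+00 -3.05204398e+00]
ik 1.87 [ 3.86254649e-01  4.00161770e-01  1.70591715e+00 -4.44089210e-16
  1.03551374e+00  8.95486765e-02]
ik 0.3 [ 3.86254649e-01  4.00161770e-01  1.70591715e+00 -4.44089210e-16
  1.03551374e+00  1.66034500e+00]
ik -2.84 [ 0.38625465  0.40016177  1.70591715  0.          1.03551374 -1.48124765]
ik bearing -0.9075712110370514 [-0.48637113  0.43750171  1.41480725 -0.15824029  1.36241348  2.03047182]
ik bearing 2.234021442552742 [-0.48637113  0.43750171  1.41480725 -0.15824029  1.36241348 -1.11112084]
ik bearing 0.6632251157578453 [-0.48637113  0.43750171  1.41480725 -0.15824029  1.36241348  0.45967549]
ik bearing -2.478367537831948 [-0.48637113  0.43750171  1.41480725 -0.15824029  1.36241348 -2.68191717]
```

Run:
```python
from h import *
S=[462,307.5]; dn=lambda y:[np.pi,0,y]; y1,y2=np.radians(17),np.radians(107)
t=robot.current_t
robot.move_ptp([*S,200],dn(y1)); print(t())
robot.move_gripper(0.55)
print(robot.move_linear([*S,78],speed=120,f_stop=8),t(),ft())
robot.move_gripper(0.0); print(t(),'w',robot.current_gripper_width()*93,ft(),robot.current_finger_force())
robot.move_gripper(0.45)
robot.move_linear([*S,135],speed=150); robot.move_ptp([*S,135],dn(y2))
print(robot.move_linear([*S,78],speed=100,f_stop=8),t(),ft())
robot.move_gripper(0.0); print(t(),'w',robot.current_gripper_width()*93,ft(),robot.current_finger_force())
cam('scene','pics/g1s.png');
```

```text
3.85
False 5.8583 (array([ 0.4, -0.1,  0.7]), array([ 0.05,  0.03, -0.03]))
6.4333 w 22.088006753718933 (array([-1. ,  0.9,  1.1]), array([ 0.16, -0.03, -0.02])) 29.166900515556335
False 9.65 (array([0.2, 0.7, 1.5]), array([-0.03, -0.11, -0.05]))
10.1083 w 21.583629246373032 (array([ 0.5, -0.5,  2.6]), array([-0.06, -0.16,  0.01])) 29.917442500591278
```

Run:
```python
from h import *
t=robot.current_t
robot.move_linear([462,307.5,205],speed=150); print(t(),ft())
yaw=np.radians(128); th,ph=.17,.66
p,o,a=pose(CC,th,ph,yaw)
robot.move_ptp(p+a*75,o); print(t())
robot.move_linear(p+a*35,speed=150)
s=cam('scene'); d=cam('top'); print(t(),robot.current_tcp_pos(),ft(),'w',robot.current_gripper_width()*93)
for k,q in(('s',s),('t',d)): cv2.imwrite(f'pics/pre_{k}.png',q['img'])
print('exp bottom',proj(s,CC+a*35),'rim',proj(s,CC+a*20))
im=s['img'][105:205,180:280]; im2=d['img'][170:270,315:415]
cv2.imwrite('pics/pre.png',np.hstack([cv2.resize(i,(400,400),interpolation=cv2.INTER_CUBIC) for i in(im,im2)]))
```

```text
11.1583 (array([-0.3,  0.3, -4.6]), array([-0.08, -0.1 ,  0.02]))
13.1
13.6167 [ 552.41676893 -227.65428833  173.80858977] (array([ 1.8, -0.8, -4.2]), array([ 0.18, -0.3 , -0.04])) w 21.973384353417906
exp bottom [228.54431422 169.90540209] rim [229.09097632 174.03718784]
```

View pics/pre.png

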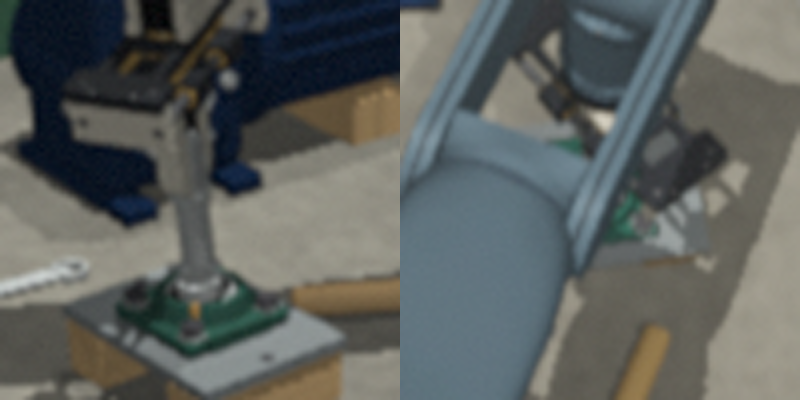

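The view shows the shaft held over the ring with about 15 mm to go, its journal spanning crop x≈183-215. I'll check the journal's axis against the expected projection, then try the gentle entry.

Run:
```python
from h import *
s=saved('scene'); im=cv2.imread('pics/pre_s.png').astype(float)
_,_,a=pose(CC,.17,.66,0); B=CC+a*35
for h in(6,12,18,24,30,36):
    c=proj(s,B+a*h); lat=np.cross(a,np.array(s['eye'])-B); lat/=np.linalg.norm(lat); l,r=sorted([proj(s,B+a*h+12.5*k*lat)[0] for k in(-1,1)])
    v=int(round(c[1])); row=im[v,214:246].mean(1); print(v,'exp',c.round(1),round(l,1),round(r,1),row.astype(int).tolist())
print(214)
```

```text
168 exp [228.3 168.2] 224.1 232.6 [143, 141, 143, 142, 143, 143, 145, 150, 153, 153, 139, 106, 83, 86, 92, 98, 101, 95, 84, 104, 138, 146, 148, 147, 148, 145, 144, 144, 145, 144, 145, 143]
167 exp [228.1 166.6] 223.8 232.4 [145, 143, 140, 141, 142, 141, 144, 147, 150, 152, 139, 104, 84, 87, 93, 97, 98, 89, 84, 108, 140, 147, 145, 145, 145, 146, 144, 144, 144, 143, 143, 141]
165 exp [227.9 164.9] 223.6 232.1 [143, 142, 145, 144, 144, 146, 148, 145, 146, 145, 128, 93, 81, 88, 93, 98, 93, 86, 88, 117, 144, 148, 147, 146, 144, 144, 144, 142, 143, 140, 143, 143]
163 exp [227.7 163.2] 223.4 231.9 [127, 133, 136, 139, 140, 139, 140, 142, 145, 139, 120, 87, 83, 90, 91, 89, 84, 80, 93, 125, 149, 152, 150, 148, 146, 145, 144, 144, 144, 141, 140, 143]
161 exp [227.4 161.5] 223.1 231.7 [88, 96, 108, 120, 122, 121, 127, 133, 132, 125, 103, 83, 85, 88, 88, 87, 83, 81, 100, 134, 146, 147, 145, 143, 144, 143, 144, 143, 144, 145, 146, 146]
160 exp [227.2 159.8] 222.9 231.5 [45, 56, 73, 89, 95, 107, 120, 128, 127, 120, 99, 84, 85, 87, 87, 87, 81, 80, 105, 138, 147, 144, 141, 140, 140, 142, 144, 145, 145, 148, 148, 148]
214
```

Measured axis is about 0.65 px right of expected and the ring about 0.2 px right, so I shift the shaft ~1.2 mm to the left in the image (+1.0,-0.65). Then the gentle probe.

Run:
```python
from h import *
t=robot.current_t
yaw=np.radians(128); th,ph=.17,.66; D=np.array([1.0,-.65,0])
p,o,a=pose(CC+D,th,ph,yaw)
robot.move_linear(p+a*27,o,speed=60)
f0=np.array(robot.current_contact_force())
hit=robot.move_linear(p+a*5,speed=18,f_stop=4)
x=np.array(robot.current_tcp_pos()); print(hit,t(),'depth s',((x-p)@a).round(2),'df',(np.array(robot.current_contact_force())-f0).round(1),robot.current_ft_torque())
s=cam('scene','pics/e1_s.png')
```

```text
True 14.475 depth s 20.43 df [0.5 0.6 7.9] [-0.13110226 -0.1864509   0.07387843]
```

Run:
```python
from h import *
t=robot.current_t
yaw=np.radians(128); th,ph=.17,.66
v=np.array([.46,.89,0]); l=np.array([.844,-.537,0])
for i,(m,n) in enumerate([(1.3,0),(-1.3,0),(0,1.2),(0,-1.2),(1.2,1.2),(-1.2,1.2),(-1.2,-1.2),(1.2,-1.2),(2.4,0),(-2.4,0)]):
    D=np.array([1.0,-.65,0])+m*v+n*l
    p,o,a=pose(CC+D,th,ph,yaw)
    x=np.array(robot.current_tcp_pos()); robot.move_linear(x+a*2.,speed=40)
    robot.move_linear(p+a*22.3,o,speed=40)
    f0=np.array(robot.current_contact_force());m0=np.array(robot.current_ft_torque())
    hit=robot.move_linear(p+a*6,speed=18,f_stop=4)
    x=np.array(robot.current_tcp_pos()); s=(x-p)@a
    print(m,n,hit,round(t(),2),'s',s.round(2),'df',(np.array(robot.current_contact_force())-f0).round(1),'dm',(np.array(robot.current_ft_torque())-m0).round(2))
    if s<17 or t()>29: print('D',D); break
```

```text
1.3 0 True 15.94 s 4.87 df [ 2.5 -0.5 -0. ] dm [-0.25 -0.32  0.19]
D [1.598 0.507 0.   ]
```

The shaft entered about 15 mm deep with 2.5 N of lateral force. I hold briefly, go slightly deeper, then bring it upright in steps, yielding to the lateral force.

Run:
```python
from h import *
t=robot.current_t
yaw=np.radians(128); ph=.66; D=np.array([1.598,.507,0]); th=.17
robot.sleep(.25)
F=lambda: np.array(robot.current_contact_force())-[0.8,-.3,-4.4]
def tolerable():
    f=F(); return f
p,o,a=pose(CC+D,th,ph,yaw)
print('hold',F().round(1),robot.current_ft_torque().round(2))
hit=robot.move_linear(p+a*0,speed=15,f_stop=5); x=np.array(robot.current_tcp_pos()); s=(x-p)@a
print('deeper',hit,s.round(2),F().round(1))
for th in(.14,.11,.08):
    p,o,a=pose(CC+D,th,ph,yaw)
    hit=robot.move_linear(p+a*s,o,speed=12,f_stop=9)
    f=F(); print(th,hit,round(t(),2),f.round(1),robot.current_ft_torque().round(2),D.round(2))
    if np.linalg.norm(f)>12 or hit: break
cam('scene','pics/u1.png')
```

```text
hold [ 1.9 -2.4  0.5] [-0.48 -0.7   0.14]
deeper False -0.49 [ 3.3  1.  -1.4]
0.14 False 16.97 [ 4.7  2.4 -2.4] [ 0.78 -1.67  0.04] [1.6  0.51 0.  ]
0.11 False 17.28 [ 6.6  5.4 -0.7] [ 1.02 -1.86  0.03] [1.6  0.51 0.  ]
0.08 False 17.6 [ 6.2  5.  -0.9] [ 1.15 -2.01 -0.01] [1.6  0.51 0.  ]
```

Run:
```python
from h import *
t=robot.current_t
yaw=np.radians(128); ph=.66; D=np.array([1.598,.507,0]); s=-.5
F=lambda: np.array(robot.current_contact_force())-[0.8,-.3,-4.4]
for th in(.05,.02,0,-.015):
    p,o,a=pose(CC+D,th,ph,yaw)
    hit=robot.move_linear(p+a*s,o,speed=12,f_stop=9)
    f=F(); print(th,hit,round(t(),2),f.round(1),robot.current_ft_torque().round(2))
    if np.linalg.norm(f)>13 or hit: break
s=cam('scene','pics/u2.png'); d=cam('top','pics/u2t.png')
cv2.imwrite('pics/u2c.png',np.hstack([cv2.resize(i,(400,400),interpolation=cv2.INTER_CUBIC) for i in(s['img'][125:205,190:270],d['img'][170:270,315:415])]))
im=s['img'].astype(float)
for v in range(150,174,2): print(v,im[v,216:244].mean(1).astype(int).tolist())
for h in (10,30): print(proj(s,CC+[0,0,20+h]).round(2))
```

```text
0.05 False 17.97 [ 7.   5.6 -1.1] [ 1.29 -2.02 -0.03]
0.02 False 18.28 [ 7.4  6.5 -0.1] [ 1.3  -2.   -0.02]
0 False 18.54 [ 7.6  7.  -0.5] [ 1.27 -2.   -0.07]
-0.015 False 18.79 [ 7.1  6.5 -0.2] [ 1.2  -1.97 -0.04]
150 [22, 26, 32, 35, 42, 51, 76, 99, 104, 101, 102, 100, 91, 84, 81, 76, 81, 92, 91, 68, 36, 32, 37, 35, 38, 33, 29, 24]
152 [53, 55, 56, 56, 54, 56, 78, 100, 105, 103, 102, 100, 93, 85, 82, 78, 73, 87, 100, 87, 51, 26, 22, 30, 41, 45, 55, 71]
154 [42, 49, 52, 54, 55, 61, 84, 104, 103, 101, 102, 103, 97, 86, 83, 78, 72, 84, 107, 115, 109, 93, 93, 101, 115, 127, 133, 135]
156 [42, 39, 41, 61, 84, 102, 114, 113, 105, 102, 102, 104, 98, 87, 82, 82, 73, 90, 118, 132, 134, 137, 140, 146, 146, 146, 148, 148]
158 [25, 25, 34, 67, 105, 122, 117, 107, 108, 108, 103, 104, 100, 85, 85, 82, 79, 94, 122, 142, 145, 145, 144, 144, 143, 144, 147, 149]
160 [72, 88, 94, 106, 121, 126, 123, 112, 96, 88, 85, 90, 91, 83, 85, 92, 102, 124, 141, 145, 141, 142, 140, 140, 142, 144, 144, 147]
162 [126, 131, 129, 130, 133, 140, 140, 131, 104, 84, 77, 80, 80, 86, 105, 126, 133, 136, 131, 138, 144, 145, 144, 142, 144, 142, 143, 141]
164 [140, 140, 142, 143, 142, 143, 145, 143, 132, 108, 89, 86, 89, 93, 101, 105, 102, 105, 130, 146, 149, 145, 144, 144, 144, 141, 142, 140]
166 [142, 144, 143, 144, 145, 145, 146, 147, 143, 116, 87, 86, 89, 92, 91, 92, 92, 101, 128, 142, 144, 142, 143, 144, 143, 142, 141, 142]
168 [143, 142, 144, 143, 143, 145, 148, 151, 150, 129, 92, 85, 99, 113, 117, 114, 110, 112, 127, 143, 146, 144, 144, 143, 142, 143, 142, 143]
170 [123, 123, 121, 112, 93, 87, 91, 104, 110, 92, 81, 88, 97, 113, 119, 115, 110, 94, 82, 83, 89, 89, 89, 88, 87, 87, 88, 88]
172 [79, 81, 83, 82, 81, 82, 80, 71, 70, 76, 82, 92, 107, 113, 116, 115, 111, 110, 107, 96, 82, 75, 75, 76, 79, 80, 77, 76]
[229.42 170.44]
[229.15 164.31]
```

View pics/u2c.png

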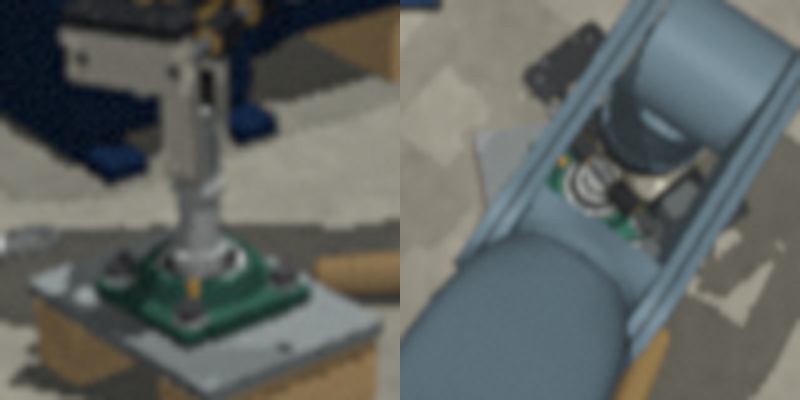

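In the view the shaft is in the ring and nearly upright, but the collar still tips slightly with the original lean. The reaction has held at ~10 N toward azimuth 42°, so the ring follows the hand with an elastic lag of about 0.05 rad. I overdrive a little, then relax and check.

Run:
```python
from h import *
t=robot.current_t
yaw=np.radians(128); ph=.66; D=np.array([1.598,.507,0]); s=-.5
F=lambda: np.array(robot.current_contact_force())-[0.8,-.3,-4.4]
for th in(-.035,-.055):
    p,o,a=pose(CC+D,th,ph,yaw)
    hit=robot.move_linear(p+a*s,o,speed=12,f_stop=9); print(th,hit,round(t(),2),F().round(1),robot.current_ft_torque().round(2))
# slide straight down, gently
x=np.array(robot.current_tcp_pos())
hit=robot.move_linear(x-[0,0,12],speed=15,f_stop=5)
y=np.array(robot.current_tcp_pos()); print('slide',hit,(x-y).round(2),round(t(),2),F().round(1),robot.current_ft_torque().round(2))
```

```text
-0.035 False 19.15 [7.6 6.4 0.1] [ 1.22 -2.01 -0.06]
-0.055 False 19.41 [8.  6.6 0.2] [ 1.28 -2.01 -0.06]
slide True [-0.42 -0.15  0.13] 19.66 [-0.9  0.9  8.4] [ 0.1  -0.14 -0.07]
```

Run:
```python
from h import *
t=robot.current_t
F=lambda: np.array(robot.current_contact_force())-[0.8,-.3,-4.4]
robot.sleep(.2); print(F().round(1),robot.current_ft_torque().round(2),robot.current_tcp_pos(),robot.current_eef_rot(),robot.current_gripper_width()*93)
x=np.array(robot.current_tcp_pos())
for k in range(4):
    hit=robot.move_linear(np.array(robot.current_tcp_pos())*[0,0,1]+[x[0],x[1],-3],speed=12,f_stop=6)
    y=np.array(robot.current_tcp_pos()); print('slide',hit,(x-y).round(2),round(t(),2),F().round(1),robot.current_ft_torque().round(2))
    if np.linalg.norm(F())>13: break
s=cam('scene','pics/d1.png')
cv2.imwrite('pics/d1c.png',cv2.resize(s['img'][140:200,190:270],(800,600),interpolation=cv2.INTER_CUBIC))
```

```text
[-0.7 -0.3 10.9] [ 0.05  0.12 -0.03] [ 538.43071376 -238.05148859  138.71504017] [3.08168171e+00 5.04761223e-04 2.23363076e+00] 21.646496178008295
slide False [-0.    0.15  1.35] 20.15 [-0.5  2.7 13.2] [ 0.37  0.05 -0.01]
```

View pics/d1c.png

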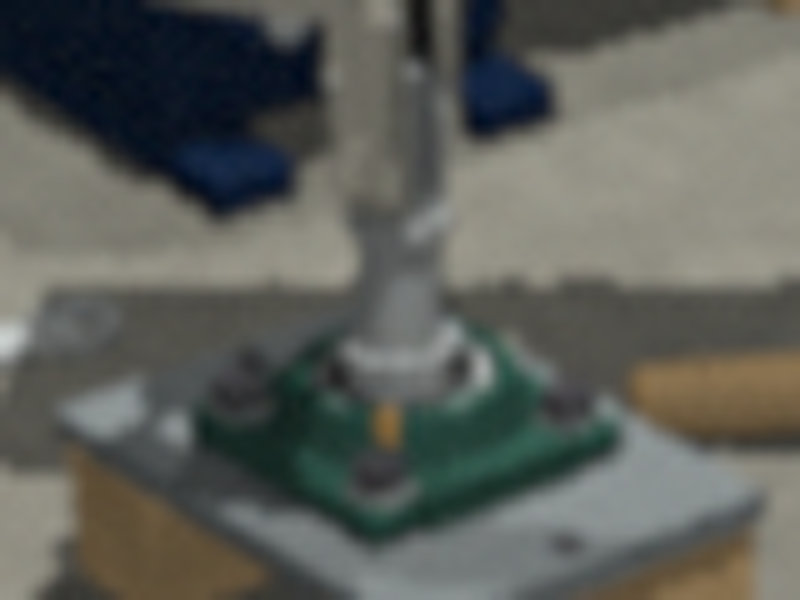

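The shaft has an axial drag of ~13 N at only ~20 mm depth (collar at crop (400,215), ring face at (395,350), face still tilted up to the right). That looks like cocking against the ring. I unload, take the over-tilt back out and probe again.

```bash
cat >> h.py <<'E'
def F(): return np.array(robot.current_contact_force())-[0.8,-.3,-4.4]
def lean(v,B,yaw=np.radians(128)):
    """v: 2-vector lean, B: bottom-line point at pivot + s along axis given as (x,y,s)"""
    th=np.hypot(*v); ph=np.arctan2(v[1],v[0]); p,o,a=pose([B[0],B[1],73.],th,ph,yaw); return p+a*B[2],o
def rep(tag,tgt): 
    x=np.array(robot.current_tcp_pos()); print(tag,round(robot.current_t(),2),'F',F().round(1),'M',robot.current_ft_torque().round(2),'lag',(tgt-x).round(2),'z',x[2].round(2))
E
python3 - <<'E'
from h import *
x0=np.array(robot.current_tcp_pos())
p=x0+[0,0,1.5]; robot.move_linear(p,speed=12); rep('up',p)
u=np.array([np.cos(.66),np.sin(.66)])
for th in(-.03,0.0):
    p,o=lean(th*u,(539.0,-238.0,0.)); p[2]=x0[2]+1.5; robot.move_linear(p,o,speed=12); rep(f'th {th}',p)
q=p-[0,0,4]; hit=robot.move_linear(q,speed=12,f_stop=7); rep(f'down {hit}',q)
E
```

```text
up 20.62 F [ 4.7  0.8 -3.9] M [-0.21 -0.94 -0.09] lag [ 0.21 -0.18  1.2 ] z 137.66
th -0.03 20.88 F [ 6.9  4.6 -2.6] M [ 1.03 -2.02 -0.  ] lag [-1.36 -1.92  0.79] z 138.08
th 0.0 21.2 F [ 6.   5.2 -1.4] M [ 0.93 -1.63  0.02] lag [-1.06 -1.59  0.66] z 138.21
down False 21.68 F [5.7 5.4 1.2] M [ 1.03 -1.67  0.02] lag [-1.13 -1.47  0.12] z 134.75
```

It slides freely now (Fz 1 N), so I continue down gently.

Run:
```python
from h import *
x=np.array(robot.current_tcp_pos()); T=x+[-1.13,-1.47,.12]
for k in range(6):
    T=T-[0,0,3]
    hit=robot.move_linear(T,speed=14,f_stop=7); rep(f'down {hit} bottom {robot.current_tcp_pos()[2]-66:.1f}',T)
    if hit or F()[2]>6: break
s=cam('scene','pics/d2.png'); im=s['img'].astype(float)
for v in range(160,178,2): print(v,im[v,216:246].mean(1).astype(int).tolist())
```

```text
down False bottom 65.7 22.05 F [5.6 4.3 1.4] M [ 1.06 -1.62 -0.01] lag [-1.15 -1.48  0.13] z 131.73
down False bottom 62.8 22.42 F [5.8 4.6 1.7] M [ 1.07 -1.61 -0.02] lag [-1.18 -1.47  0.02] z 128.85
down False bottom 60.1 22.78 F [4.9 5.2 3.6] M [ 1.13 -1.39  0.  ] lag [-1.21 -1.45 -0.24] z 126.1
down False bottom 57.5 23.15 F [5.8 5.8 4.5] M [ 1.12 -1.26 -0.  ] lag [-1.27 -1.44 -0.6 ] z 123.47
down False bottom 54.6 23.52 F [5.7 6.5 6.7] M [ 1.17 -1.19 -0.01] lag [-1.29 -1.45 -0.72] z 120.58
160 [72, 87, 94, 107, 121, 126, 121, 107, 102, 101, 102, 102, 98, 87, 84, 82, 72, 85, 107, 126, 141, 141, 141, 140, 142, 144, 146, 147, 146, 147]
162 [124, 130, 130, 130, 134, 137, 133, 113, 102, 101, 100, 103, 94, 84, 84, 82, 72, 85, 117, 139, 147, 147, 143, 142, 142, 142, 142, 142, 142, 143]
164 [141, 140, 142, 143, 143, 143, 136, 117, 100, 100, 101, 101, 94, 85, 85, 82, 72, 88, 123, 146, 148, 147, 144, 144, 142, 142, 141, 142, 141, 140]
166 [142, 142, 143, 145, 145, 146, 146, 135, 108, 85, 84, 85, 83, 81, 82, 86, 96, 120, 133, 136, 140, 145, 144, 143, 142, 141, 140, 142, 141, 140]
168 [142, 140, 140, 143, 145, 148, 150, 149, 127, 95, 81, 80, 81, 85, 98, 114, 124, 134, 130, 134, 146, 147, 146, 146, 144, 145, 144, 145, 146, 143]
170 [143, 145, 145, 145, 144, 140, 133, 130, 123, 109, 86, 87, 91, 93, 101, 102, 94, 85, 86, 106, 122, 127, 123, 124, 121, 122, 123, 123, 123, 124]
172 [91, 90, 91, 91, 92, 89, 80, 74, 71, 75, 81, 86, 90, 88, 90, 91, 96, 98, 111, 112, 84, 72, 71, 74, 77, 78, 78, 77, 75, 77]
174 [79, 83, 83, 77, 63, 51, 50, 58, 71, 79, 82, 84, 92, 99, 111, 117, 122, 138, 147, 129, 107, 103, 89, 70, 75, 79, 79, 81, 80, 81]
176 [57, 68, 62, 45, 36, 48, 58, 50, 58, 81, 86, 91, 107, 132, 135, 135, 134, 126, 100, 69, 68, 131, 157, 101, 71, 72, 76, 81, 84, 82]
```

Run:
```python
from h import *
x=np.array(robot.current_tcp_pos()); T=x+[-1.29,-1.45,-.72]
for d in([.7,.8,.8],[.6,.7,0]):
    T=T+d; robot.move_linear(T,speed=10); rep('relax',T)
for k in range(3):
    T=T-[0,0,2]
    hit=robot.move_linear(T,speed=12,f_stop=7); rep(f'down {hit} bottom {robot.current_tcp_pos()[2]-66:.1f}',T)
    if hit or F()[2]>8: break
```

```text
relax 23.85 F [3.8 2.7 2.7] M [ 0.62 -1.07  0.02] lag [-0.66 -0.78 -0.  ] z 120.63
relax 24.1 F [3.8 1.9 2.4] M [ 0.27 -0.78  0.  ] lag [-0.14 -0.2   0.01] z 120.62
down False bottom 52.7 24.42 F [3.5 4.4 5. ] M [ 0.53 -0.84 -0.  ] lag [-0.15 -0.17 -0.06] z 118.69
down False bottom 50.5 24.73 F [2.8 3.4 4.7] M [ 0.64 -0.86  0.02] lag [-0.16 -0.17  0.11] z 116.52
down False bottom 48.4 25.05 F [3.8 3.7 3.8] M [ 0.6  -0.92 -0.02] lag [-0.16 -0.15  0.23] z 114.4
```

The end is in the plate hole with low forces. I continue to the seat.

Run:
```python
from h import *
x=np.array(robot.current_tcp_pos()); T=x+[-.16,-.15,.23]
for k in range(9):
    T=T-[0,0,1.5 if T[2]<106 else 2.5]
    hit=robot.move_linear(T,speed=12,f_stop=6); rep(f'down {hit} bottom {robot.current_tcp_pos()[2]-66:.1f}',T)
    if hit or F()[2]>9: break
```

```text
down False bottom 45.8 25.41 F [3.7 3.3 4. ] M [ 0.6  -0.86 -0.07] lag [-0.15 -0.16  0.29] z 111.84
down False bottom 43.3 25.77 F [3.8 4.  3.7] M [ 0.57 -0.94 -0.04] lag [-0.18 -0.17  0.29] z 109.34
down False bottom 40.8 26.12 F [4.4 3.7 3.8] M [ 0.52 -0.91  0.04] lag [-0.17 -0.2   0.3 ] z 106.83
down False bottom 38.3 26.48 F [3.4 2.6 3.7] M [ 0.58 -0.92  0.02] lag [-0.17 -0.19  0.3 ] z 104.33
down True bottom 38.0 26.69 F [-0.6  0.7  9. ] M [ 0.06  0.08 -0.13] lag [-0.32 -0.23 -0.86] z 103.99
```

Contact at a bottom height of 38.0, which is collar on ring (nominal 37). I ease the load off, let go, back out and check.

Run:
```python
from h import *
x=np.array(robot.current_tcp_pos()); T=x+[0.1,0.1,0]; robot.move_linear(T,speed=8); robot.sleep(.1); rep('eased',T)
robot.move_gripper(.5); robot.sleep(.1); rep('open',T)
robot.move_linear(T+[0,0,110],speed=130)
robot.move_ptp([400,-420,260],[np.pi,0,np.radians(128)])
s=cam('scene','pics/f_s.png'); d=cam('top','pics/f_t.png'); print(robot.current_t(),ft())
for h in(37,99,141): print(h,proj(s,[538,-238.2,h]).round(1),proj(d,[538,-238.2,h]).round(1))
a=cv2.resize(s['img'][140:200,200:260],(400,400),interpolation=cv2.INTER_CUBIC);b=cv2.resize(d['img'][190:240,340:390],(400,400),interpolation=cv2.INTER_CUBIC)
cv2.imwrite('pics/fc.png',np.hstack([a,b]))
```

```text
eased 27.09 F [1.6 2.3 7.5] M [ 0.27 -0.24  0.02] lag [ 0.13  0.13 -0.05] z 104.04
open 27.82 F [-1.8  0.4  4.3] M [ 0.02 -0.08  0.01] lag [ 0.    0.03 -0.  ] z 103.99
29.85 (array([ 0.8, -0.6,  0.2]), array([ 0.04, -0.19, -0.01]))
37 [230.3 190.1] [361.9 218.8]
99 [229.5 171.6] [364.7 215.2]
141 [228.9 158.7] [366.7 212.7]
```

View pics/fc.png

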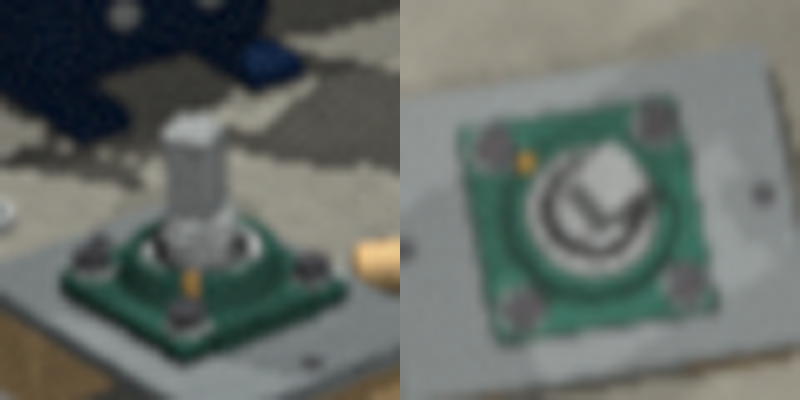

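The crops show the collar down on the ring and the head standing at scene px ≈(228.9,159.4). In the top view the head is at ≈(366.1,211.1) against an upright (366.7,212.7), so it may still lean ~0.05 rad. I'll measure that numerically before deciding.

Run:
```python
from h import *
from scipy.optimize import least_squares
res={}
for n,f,(x,y,w,h) in(('scene','pics/f_s.png',(220,154,20,14)),('top','pics/f_t.png',(358,202,18,18))):
    d=saved(n); u=up(cv2.imread(f).astype(float),x,y,w,h); g=u.mean(2)
    for thr in ((150,165) if n=='scene' else (165,180)):
        m=g>thr; nl,lab,st,ce=cv2.connectedComponentsWithStats(m.astype(np.uint8)); q=proj(d,[538,-238.2,141])
        k=lab[min(max(int((q[1]-y)*8+ (8 if n=='scene' else -12)),0),g.shape[0]-1),int((q[0]-x)*8)]
        ks=[(int(st[i][4]),pix(x,y,ce[i]).round(2).tolist(),onz(d,*pix(x,y,ce[i]),141.)[:2].round(1).tolist()) for i in range(1,nl) if st[i][4]>150]
        print(n,thr,'exp',q.round(2),ks)
d=saved('top'); im=cv2.imread('pics/f_t.png').mean(2).astype(int); print(im[205:224,358:376])
d=saved('scene'); im=cv2.imread('pics/f_s.png').mean(2).astype(int); print(im[155:182,218:242])
```

```text
scene 150 exp [228.91 158.73] [(1146, [228.81, 158.78], [538.4, -238.1])]
scene 165 exp [228.91 158.73] [(420, [228.7, 158.77], [538.6, -238.3])]
top 165 exp [366.67 212.72] [(647, [366.52, 211.77], [541.1, -237.8])]
top 180 exp [366.67 212.72] []
[[ 85  83  81  77  74  76  77  77  77  80  91 101  88  80  79  80  87 118]
 [ 81  76  74  74  76  74  75  77  82  80  85  99  87  80  81  85  87 110]
 [ 73  74  76  77  81  83  84  97 106  93  84  90  88  87  88  91  87 101]
 [ 72  82  89  92  97 105 113 137 143 128 101  82  85  89  87  90  85  89]
 [ 83 100 115 105 108 124 144 161 162 154 136  98  79  78  79  81  80  80]
 [102 115 117 106 116 142 158 164 165 165 156 120  88  75  76  78  80  79]
 [115 108 103 115 134 156 162 163 165 166 162 141 106  78  76  78  82  85]
 [115  92 106 124 137 156 162 163 165 166 164 154 121  85  72  77  85  87]
 [103  93 113 114 116 139 158 163 165 166 161 145 116  80  67  72  83  86]
 [ 90 105 120 110  99 115 143 160 167 163 142 111  90  75  64  68  77  83]
 [ 79 114 136 125 103 100 121 148 158 143 109  79  72  81  73  72  70  82]
 [ 80 113 145 147 121 100 1
[... 2601 characters left out ...]
03  77  59  59  59  85 111 120 128 122 118 116 121 126 129 113  89
   96 133 131  83  83 110]
 [ 99  79  66  84  94  58  62  95 115 122 117 115 113 116 124 121  96  67
   74 132 154  97  71  87]
 [ 70  63  69 108 124  67  50  79  96 102 106 111 112 111 116 110  88  70
   74 125 147  97  65  66]
 [ 53  50  68 102 117  75  51  70  85  95 104 109 114 109 113 105  90  81
   88 110 116  80  56  52]
 [ 50  41  57  80  94  85  66  59  72  85  96 104 103  98  97  95  90  92
   96  89  77  59  49  49]
 [ 42  36  41  56  67  77  73  58  60  75  96  98  87  77  79  79  87  92
   86  67  55  51  47  45]
 [ 36  34  38  44  49  57  59  55  57  77  98  98  74  66  69  66  67  67
   62  56  51  50  46  47]]
```

Triangulated, the head top is within about 2.5 mm of the axis in the top view and 0.5 mm in the scene view, so the lean is about 0.02 rad. Its height matches the seated value of 141 mm and the arm is clear, so I hand in.

```bash
python3 -c "
from bench import robot
print(robot.current_t(), robot.hand_in())"
```

```text
the job is handed in; nothing more can be done
29.85 None
```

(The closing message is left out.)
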